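# Seat a tapered mixing cup in its weighted holder

### The job

Get the mixing station ready: take the tapered white cup that has a raised band around its middle, nest it foot-down in the metal holder pot, and press it down lightly until the black rubber collar that stands up out of the pot has sunk to about half its height above the rim, then let go and leave it standing upright there. Stop well before the collar is pushed all the way in, because then the cup wedges and jams. Leave the straight-sided white beaker where it stands, and do not tip or shove the holder about.

Things in the scene. Friction and masses are not known exactly. Their poses are not given: they have to be found in the camera images.
- cup: Cup to nest: open tapered round white plastic cup, 110 mm high, outer diameter 40 mm at the foot to 58 mm at the rim, wall 3 mm, 0.09 kg. A flat band, diameter 72 mm, runs round it from 56 to 64 mm above the foot; its underside lands on the collar. Hold it by the 46 mm of plain wall above the band (50 to 58 mm across). Starts upright. Origin: centre of underside; z along its axis to the mouth.
- holder: Round tapered metal pot with a heavy dark base, standing loose on the bench, 80 mm high, 88 mm across at the rim, 0.8 kg; a black rubber collar stands up out of its mouth. Origin: centre of underside; z up its axis.
- collar (a joint): Metres the rubber collar (ring on the holder's axis, 76 mm outer, 60 mm inner diameter, 45 mm long) has sunk. At 0 its flat top is 112 mm above the holder's underside, 32 mm above the rim. Starts at 0 to 0.004. Slides with 5 N friction and 60 N per m/s drag, does not spring back or sink under the cup's weight. The cup's band pushes it down. At 0.030 it is hard on its stop: cup jammed.
- beaker: Leave alone: straight-sided white plastic beaker, 110 mm high, 56 mm in diameter all the way up, no band. Origin: centre of underside. Also near: a squat white tub (60 mm high, 96 mm across) and a steel paint tin (58 mm high, 85 mm across). Cup, beaker, tub and tin swap places, centres at least 120 mm apart.
Things that resemble listed ones, but are neither listed nor needed, are in the scene too. What is shaped like the cup but purple is not meant. Leave any yellow look-alike of the holder alone.

How it is judged:
By the outcome, as a careful person would: the job done as asked, in the order asked, and still so for the second after the job is handed in, with the robot touching nothing.
It also fails if it takes over 40 s, if anything falls off the work surface, if the arm or the gripper's body presses on something with over 40 N, if the wrist force passes 120 N, or if a joint passes its speed limit or range.

### The arm

A 7-joint arm with a two-finger parallel gripper is mounted at the origin on the work surface. World frame = base frame: x ahead of the robot, y to its left, z up, the work surface at z = 0. Lengths are in m, angles in rad, forces in N, time in s.
With the tool pointing down it reaches from about 0.425 to 0.925 m from the base axis. Payload 6.8 kg.
Tool frame: the origin (TCP) lies midway between the tips of the shut fingers; the grasp point (between the pads) lies 19 mm behind it; z points along the fingers, y is the line along which they close (so a half turn about z gives the same grasp; the last joint's range is limited). The gripper opens to 85 mm and grips with 20 to 120 N. Pads are 22 mm wide; open, the fingers measure 114 mm over their backs; the gripper's body (76 mm by 85 mm) begins 54 mm behind the grasp point. The pads swing forward as they close: fully open they stand 13 mm farther back than shut.
Start: joints at [1.047, 0.477, 0.022, 1.555, -0.011, 1.109, -0.083], TCP at [0.273, -0.617, 0.231] pointing down, gripper open.
Joint ranges: [-2.96, 2.96], [-0.34, 2.1], [-1.41, 1.46], [0.24, 2.44], [-1.37, 4.51], [0.17, 1.92], [-2.96, 2.96]. Speed limits (rad/s): [2.39, 2.39, 3.14, 3.14, 3.14, 3.14, 3.14].

### API

Orientations are given as a unit quaternion [w, x, y, z].
In Python, from station import readout, imaging, hand_in gives the robot as it stands.
- The arm moves only by the tool drive_tool, never from a script. Its argument "series" is a list of rows, each a list of 5 numbers: the shift along the tool's x, y, z in cm, then the turn about the tool's z in degrees, then the closure, from -1 (fully open) to 1 (shut). A call has 1 to 8 rows; each row shifts and turns the commanded pose from where the row before left it, along the tool's axes as they then stand; what a row does not reach is not made up. A row lasts 1/10 s, in which the tool goes at most 50 mm and 8.59 degrees, less where a joint would pass 70% of its speed; a pose out of reach is approached as far as the arm can. A call with a gripper value outside its range is refused whole. The fingers move at their own pace and stop on an object; "squeeze" is the grip in N (left out, the last holds). Time passes only in rows, so rows that do not move let the fingers close. It gives the time, the measured TCP pose, the force, the opening and the grip force at its end, in the units of the state.
- readout.get_obs(): the state, without advancing time (a new reading comes with each control period).
- imaging.read_camera(name): name is "side" or "top"; returns the picture (384x512x3 uint8, red, green, blue); there is no depth.
- imaging.camera_model(name): a dict with "vfov" (degrees; the focal length in pixels is half the picture's height over the tangent of half this angle, whatever the lens; pixels are square), "cx", "cy" (the principal point, pixels), "distortion" ([k1, k2, p1, p2, k3] as OpenCV has them; the pictures are not rectified), "xyz" and "orientation" of the camera in the world. Camera axes: x right, y down, z forward; pixel columns grow to the right and rows downward; lengths in m; the calibration is good to about 2 mm. A picture is of the moment at which its call begins. camera_model takes no time and is no camera call.
- hand_in(): hands the job in; it is judged then, once.
Trained networks look in the newest picture that a camera, given by its name, has taken for a name from the list of things; names that differ only in an ending like _2 or _b are one class to them, and where a whole thing is asked for, a point or a joint stands for the part that bears it (a point fixed in the world has none). Each returns a list of dicts, best first, with "conf" (0 to 1); they miss things now and then, are a little off and sometimes report something else, mostly with a low value. They report only what shows in the picture. A call takes as long as a camera call. They do not tell look-alikes from the thing itself.
- imaging.cut_out(thing, camera): "mask" (384x512 bool, what is visible of it) and "centre" ([column, row] in pixels, amid what is visible of it).
The state is a dict: "t": time; "q": joint angles; "joint_vel": joint speeds; "joint_torque": joint torques, N m; "eef_pos": TCP position; "tool_rot": TCP orientation; "contact_force": force on the tool from outside, world axes, zero at the start; "torque": the same for the moment, N m; "gripper_width": opening from 0.0 (shut) to 1.0 (fully open); "grasp_force": force on a finger pad.
Only numpy, scipy, OpenCV 4.12 (cv2) and the standard library are available. Lean on these libraries where they do the work, as an engineer would, in place of code of your own. Each camera call takes 0.05 s, during which the arm holds its last target. There are 200 camera calls.

## Working session

There is one attempt and no reset: what is moved stays moved. The work goes in short steps, Python scripts to look and compute and a tool call to move; the robot and the scene stay as the last step left them, time stands still between calls to the robot, and variables do not carry over. Pictures are saved under pics/ and viewed, at most 10 in all, crops included, and the job is handed in when it is done.

Besides the shell and the picture viewer there is one more tool, called after ">>>" as a command line: name --pt "numbers of a row" for each row, then --argument value for the rest. drive_tool: Moves the arm, as the interface text tells. Its arguments: {"type":"object","properties":{"series":{"type":"array"},"squeeze":{"type":"number"}},"required":["series"]}

```bash
mkdir -p pics
cat > h.py <<'E'
import numpy as np, cv2
from scipy.spatial.transform import Rotation as R
from station import readout, imaging, hand_in
def cam(n):
    m=imaging.camera_model(n); f=192/np.tan(np.radians(m["vfov"])/2)
    K=np.array([[f,0,m["cx"]],[0,f,m["cy"]],[0,0,1]]); q=m["orientation"]
    return K,np.array(m["distortion"],float),R.from_quat([q[1],q[2],q[3],q[0]]).as_matrix(),np.array(m["xyz"])
def ray(n,px):
    K,D,Rm,c=cam(n); u=cv2.undistortPoints(np.array([[px]],float),K,D)[0,0]
    return c,Rm@np.array([u[0],u[1],1])
def atz(n,px,z):
    c,d=ray(n,px); return c+d*(z-c[2])/d[2]
def proj(n,P):
    K,D,Rm,c=cam(n); P=np.atleast_2d(np.array(P,float))
    return cv2.projectPoints((P-c)@Rm,np.zeros(3),np.zeros(3),K,D)[0][:,0]
E
python3 - <<'E'
from h import *
for n in("top","side"):
    im=imaging.read_camera(n); cv2.imwrite(f"pics/{n}0.png",im[:,:,::-1])
    print(n,imaging.camera_model(n))
    for t in("cup","holder","beaker"):
        for d in imaging.cut_out(t,n):
            ys,xs=np.where(d["mask"]); print(n,t,round(d["conf"],2),np.round(d["centre"]),xs.min(),xs.max(),ys.min(),ys.max())
o=readout.get_obs();print(o["t"],o["eef_pos"],o["tool_rot"],o["contact_force"])
E
```

```text
top {'vfov': 48.977762263453116, 'cx': 258.3242770202998, 'cy': 191.23355701086535, 'distortion': array([-0.10565457,  0.        ,  0.        ,  0.        ,  0.        ]), 'xyz': array([0.42090686, 0.01061467, 1.07470294]), 'orientation': array([ 0.02051577, -0.69768382,  0.71572832, -0.02343833])}
top cup 0.92 [358. 208.] 342 374 192 220
top cup 0.67 [356. 251.] 341 373 234 264
top holder 0.92 [264. 155.] 246 281 137 175
top beaker 0.62 [172. 198.] 160 191 185 208
top beaker 0.34 [266. 146.] 248 279 136 169
side {'vfov': 54.21864735052293, 'cx': 253.56489975166951, 'cy': 194.62641190521958, 'distortion': array([-0.09499139,  0.        ,  0.        ,  0.        ,  0.        ]), 'xyz': array([ 0.45780792, -0.63525414,  0.70420164]), 'orientation': array([-0.40281904,  0.91391784, -0.04878165,  0.01055215])}
side cup 0.85 [232. 301.] 216 251 274 324
side cup 0.75 [180. 296.] 161 198 274 325
side holder 0.91 [219. 220.] 200 237 192 247
side holder 0.55 [281. 213.] 264 300 188 243
side beaker 0.74 [236. 158.] 226 246 143 185
0.4 [ 0.27262407 -0.61744668  0.2311878 ] [-8.49284432e-05  9.78466871e-01  2.06403910e-01 -2.67369097e-05] [-0.34718085 -0.12728385 -0.8923024 ]
```

View pics/top0.png

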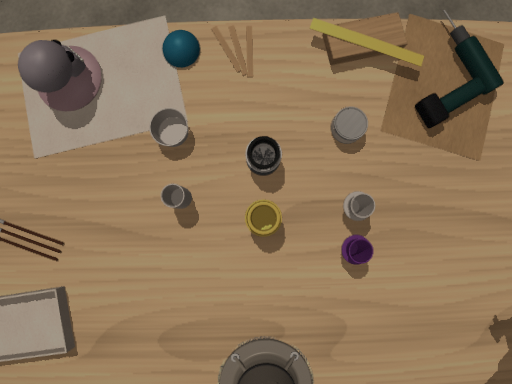

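View pics/side0.png

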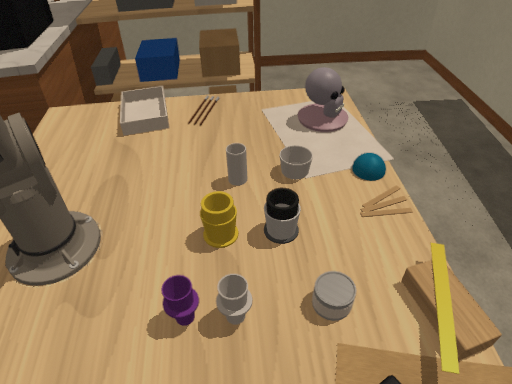

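Candidates for the cup: the white banded cup at top (358,207) / side (234,297), the purple look-alike at top (357,250) / side (180,298), and the straight beaker at top (176,197) / side (236,163). I choose the white one with the band. For the holder, the metal pot with the black collar is at top (264,155) / side (282,215); the yellow one at top (264,217) is a look-alike.

```bash
cat >> h.py <<'E'
CUP=[(.0,.020),(.056,.0246),(.056,.036),(.064,.036),(.064,.0252),(.110,.029)]
HOLD=[(0,.038),(.08,.044),(.08,.038),(.112,.038)]
from scipy.optimize import minimize
a=np.linspace(0,2*np.pi,40)
def sil(n,prof,x,y,z=0):
    S=8; M=np.zeros((384,512),np.uint8)
    for (z0,r0),(z1,r1) in zip(prof,prof[1:]):
        P=np.vstack([np.c_[x+r*np.cos(a),y+r*np.sin(a),0*a+z+h] for h,r in((z0,r0),(z1,r1))])
        cv2.fillConvexPoly(M,cv2.convexHull((proj(n,P)*256).round().astype(np.int32)),1,shift=8)
    return M>0
def fit(masks,prof,x0,z=0):
    def f(p): return -sum((sil(n,prof,p[0],p[1],z)&m).sum()/(sil(n,prof,p[0],p[1],z)|m).sum() for n,m in masks.items())/len(masks)
    r=minimize(f,x0,method="Nelder-Mead",options=dict(initial_simplex=np.array(x0)+np.array([[0,0],[.012,0],[0,.012]]),xatol=2e-4,fatol=1e-4))
    return r.x,-r.fun
def pick(t,n,px):
    L=[d for d in imaging.cut_out(t,n) if np.hypot(*(np.array(d["centre"])-px))<20]
    return L[0]["mask"] if L else None
E
python3 - <<'E'
from h import *
T=cv2.imread("pics/top0.png");S=cv2.imread("pics/side0.png")
for n in("top","side"): imaging.read_camera(n)
out={}
for t,prof,pt,ps,z in(("cup",CUP,(358,207),(234,298),.06),("holder",HOLD,(264,155),(282,215),.06)):
    m={n:k for n,k in(("top",pick(t,n,pt)),("side",pick(t,n,ps))) if k is not None}
    x0=atz("top",pt,z)[:2]
    print(t,list(m),"guess",x0)
    print(fit(m,prof,x0)); 
    for n in m: print(n,fit({n:m[n]},prof,x0))
    p,_=fit(m,prof,x0)
    for n,I in(("top",T),("side",S)):
        c,_=cv2.findContours(sil(n,prof,*p).astype(np.uint8),0,2); out[n,t]=c
E=[]
for n,I,(u,v) in(("top",T,(310,180)),("side",S,(250,250))):
    B=cv2.resize(I[v-70:v+80,u-75:u+75],None,fx=4,fy=4,interpolation=2)[:600]
    s=(np.array([u-75,v-70]))
    for t in("cup","holder"): cv2.drawContours(B,[((c-s)*4+2).astype(np.int32) for c in out[n,t]],-1,(0,0,255),1)
    E.append(cv2.resize(B,(400,400)))
cv2.imwrite("pics/crop1.png",np.hstack(E))
E
```

```text
cup ['side'] guess [ 0.43960965 -0.23485165]
(array([ 0.44384299, -0.23519582]), np.float64(0.9482178883658372))
side (array([ 0.44384299, -0.23519582]), np.float64(0.9482178883658372))
holder ['side'] guess [ 0.57174337 -0.01042021]
(array([ 0.57301211, -0.01258812]), np.float64(0.9501958589815332))
side (array([ 0.57301211, -0.01258812]), np.float64(0.9501958589815332))
```

View pics/crop1.png

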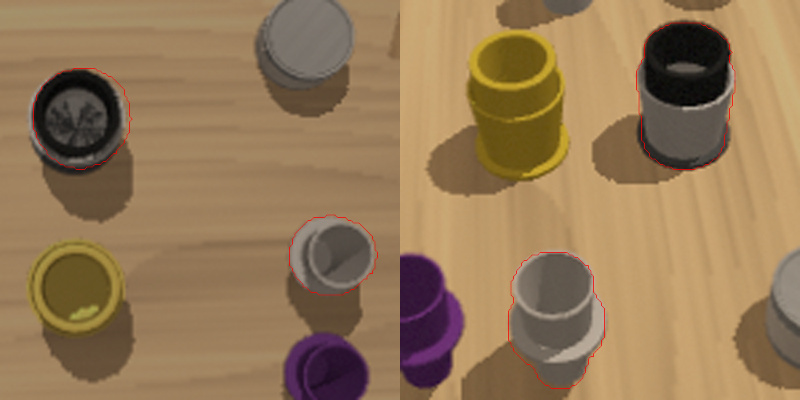

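The crop shows a white tapered cup with the band, so the choice holds, and the black-collared metal pot is the holder. The networks missed both in the top view this time, so I will measure again there and also look at the collar's height.

Run:
```python
from h import *
acc={}
for k in range(3):
    for n in("top","side"): imaging.read_camera(n)
    for t,prof,pt,ps in(("cup",CUP,(358,207),(234,298)),("holder",HOLD,(264,155),(282,215))):
        x0=atz("top",pt,.06)[:2]
        for n,p in(("top",pt),("side",ps)):
            m=pick(t,n,p)
            if m is not None:
                r=fit({n:m},prof,x0); print(t,n,r[0].round(4),round(r[1],3))
# collar top black ring, top picture: dark-pixel blob
I=imaging.read_camera("top"); print("black-ring:")
g=I.max(2)[130:180,240:290]; m=(g<40).astype(np.uint8)
c=max(cv2.findContours(m,0,1)[0],key=cv2.contourArea); e=cv2.fitEllipse(cv2.convexHull(c)); print(e, atz("top",(e[0][0]+240,e[0][1]+130),.111))
```

```text
cup top [ 0.4409 -0.2323] 0.904
cup side [ 0.4457 -0.2355] 0.933
holder top [ 0.5681 -0.0081] 0.933
holder side [ 0.5731 -0.0114] 0.943
cup top [ 0.4429 -0.234 ] 0.948
cup side [ 0.4438 -0.2327] 0.904
holder top [ 0.5683 -0.0096] 0.948
holder side [ 0.5738 -0.0122] 0.955
cup top [ 0.4432 -0.2339] 0.936
cup side [ 0.4445 -0.234 ] 0.933
holder top [ 0.5695 -0.0077] 0.952
holder side [ 0.573  -0.0126] 0.947
black-ring:
((23.319242477416992, 22.275758743286133), (31.261295318603516, 32.488609313964844), 175.62106323242188) [ 0.570538   -0.00796278  0.111     ]
```

>>> drive_tool --pt "2.6 -2.35 0 0 -1" --pt "2.6 -2.35 0 0 -1" --pt "2.6 -2.35 0 0 -1" --pt "2.6 -2.35 0 0 -1" --pt "2.6 -2.35 0 0 -1" --pt "2.6 -2.35 0 0 -1" --pt "2.6 -2.35 0 0 -1" --pt "2.6 -2.35 0 0 -1" --squeeze 30

```text
t: 2.45
eef_pos: [0.3875, -0.3602, 0.2316]
tool_rot: [0.0, 0.978, 0.206, 0.0]
contact_force: [1.0, 0.2, -0.2]
gripper_width: 1.001
grasp_force: 0.0
```

>>> drive_tool --pt "2.6 -2.35 0 0 -1" --pt "2.6 -2.35 0 0 -1" --pt "2.6 -2.35 0 0 -1" --pt "0 0 0 0 -1" --pt "0 0 0 0 -1"

```text
t: 2.95
eef_pos: [0.4303, -0.265, 0.2315]
tool_rot: [0.0, 0.978, 0.207, 0.0]
contact_force: [0.1, -0.7, 0.3]
gripper_width: 1.002
grasp_force: 0.0
```

>>> drive_tool --pt "1.25 -1.15 0 0 -1" --pt "1.25 -1.15 0 0 -1" --pt "0 0 2.5 0 -1" --pt "0 0 2.5 0 -1" --pt "0 0 2.5 0 -1" --pt "0 0 1.5 0 -1" --pt "0 0 0 0 -1" --pt "0 0 0 0 -1"

```text
t: 3.75
eef_pos: [0.4432, -0.2355, 0.1416]
tool_rot: [0.0, 0.979, 0.206, -0.0]
contact_force: [-0.0, -0.4, -0.2]
gripper_width: 1.001
grasp_force: 0.0
```

Run:
```python
from h import *
for n in("side",):
    I=imaging.read_camera(n); B=I[200:350,150:320,::-1].copy(); cv2.imwrite("pics/s2.png",cv2.resize(B,None,fx=4,fy=4,interpolation=2))
```

```text
(no output)
```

View pics/s2.png

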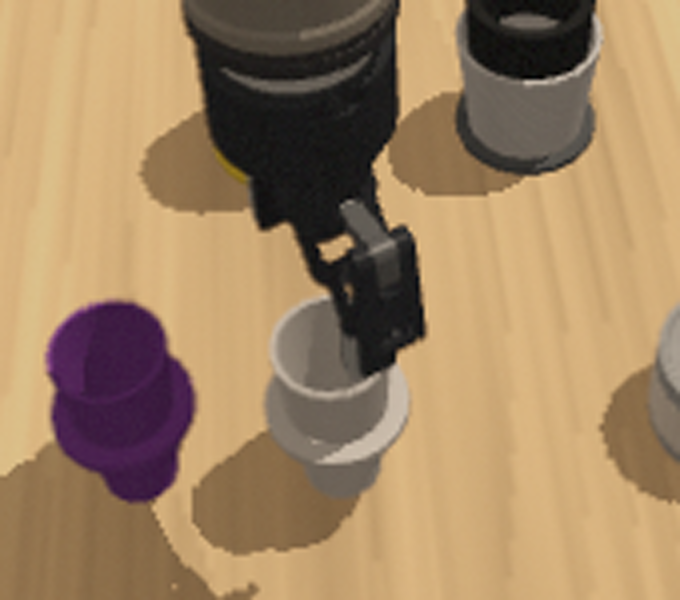

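The open gripper stands above the white cup. The near finger (crop 385,340) lies outside its rim (330,345), and the purple cup is clear, so I go down and grip.

>>> drive_tool --pt "0.1 -0.1 2.0 0 -1" --pt "0 0 2.0 0 -1" --pt "0 0 2.0 0 -1" --pt "0 0 0.9 0 -1" --pt "0 0 0 0 -1" --pt "0 0 0 0 -1"

```text
t: 4.4
eef_pos: [0.4446, -0.2335, 0.0732]
tool_rot: [0.0, 0.978, 0.206, 0.001]
contact_force: [0.3, -0.2, 1.0]
gripper_width: 0.997
grasp_force: 0.0
```

>>> drive_tool --pt "0 0 0 0 -0.2" --pt "0 0 0 0 0.2" --pt "0 0 0 0 1" --pt "0 0 0 0 1" --pt "0 0 0 0 1" --pt "0 0 0 0 1" --pt "0 0 0 0 1" --squeeze 35

```text
t: 5.1
eef_pos: [0.4449, -0.2333, 0.0736]
tool_rot: [0.001, 0.978, 0.206, 0.001]
contact_force: [-0.5, 0.7, 6.8]
gripper_width: 0.669
grasp_force: 35.6
```

>>> drive_tool --pt "0 0 -0.5 0 1" --pt "0 0 -1.5 0 1" --pt "0 0 -2.2 0 1" --pt "0 0 -2.5 0 1" --pt "0 0 -2.5 0 1" --pt "0 0 -2.5 0 1" --pt "0 0 -2.3 0 1" --pt "0 0 0 0 1"

```text
t: 5.9
eef_pos: [0.4458, -0.2338, 0.2157]
tool_rot: [0.002, 0.978, 0.206, 0.003]
contact_force: [0.7, -0.8, -0.9]
gripper_width: 0.663
grasp_force: 37.5
```

>>> drive_tool --pt "1.5 -1.1 0 0 1" --pt "2.2 -1.65 0 0 1" --pt "2.2 -1.65 0 0 1" --pt "2.2 -1.65 0 0 1" --pt "2.2 -1.65 0 0 1" --pt "2.2 -1.65 0 0 1" --pt "2.2 -1.65 0 0 1" --pt "2.2 -1.65 0 0 1"

```text
t: 6.7
eef_pos: [0.5472, -0.0481, 0.2113]
tool_rot: [-0.0, 0.978, 0.206, -0.001]
contact_force: [0.4, 0.3, -0.9]
gripper_width: 0.659
grasp_force: 37.5
```

>>> drive_tool --pt "2.0 -1.6 0 0 1" --pt "1.0 -0.8 0 0 1" --pt "0 0 0 0 1" --pt "0 0 0 0 1"

```text
t: 7.1
eef_pos: [0.5645, -0.0162, 0.2117]
tool_rot: [0.0, 0.979, 0.206, -0.001]
contact_force: [-0.4, -1.2, -0.7]
gripper_width: 0.664
grasp_force: 37.5
```

Run:
```python
from h import *
I=imaging.read_camera("side"); imaging.read_camera("top")
o=readout.get_obs(); print(o["eef_pos"],o["tool_rot"])
x,y,z=o["eef_pos"]
for t,c in(("cup",(280,150)),("holder",(282,215))):
    for d in imaging.cut_out(t,"side"):
        ys,xs=np.where(d["mask"]); print(t,round(d["conf"],2),np.round(d["centre"]),xs.min(),xs.max(),ys.min(),ys.max())
for t in("holder",):
    for d in imaging.cut_out(t,"top"): print(t,round(d["conf"],2),np.round(d["centre"]))
# expected outlines
c1,_=cv2.findContours(sil("side",CUP,x,y,z-.0735).astype(np.uint8),0,2)
c2,_=cv2.findContours(sil("side",HOLD,.571,-.0103).astype(np.uint8),0,2)
u,v=280,190
B=cv2.resize(I[v-75:v+75,u-90:u+90,::-1].copy(),None,fx=4,fy=4,interpolation=2)
for c,k in((c1,(0,0,255)),(c2,(0,255,0))): cv2.drawContours(B,[((q-[u-90,v-75])*4+2).astype(np.int32) for q in c],-1,k,1)
cv2.imwrite("pics/s3.png",B)
```

```text
[ 0.56453986 -0.01693081  0.21201939] [ 4.03688806e-04  9.78704247e-01  2.05274393e-01 -5.07825009e-04]
cup 0.93 [180. 296.] 161 199 274 325
cup 0.64 [276. 172.] 264 296 145 197
holder 0.91 [281. 214.] 264 300 191 243
holder 0.65 [221. 220.] 200 237 191 247
holder 0.76 [256. 219.]
holder 0.4 [254. 164.]
```

View pics/s3.png

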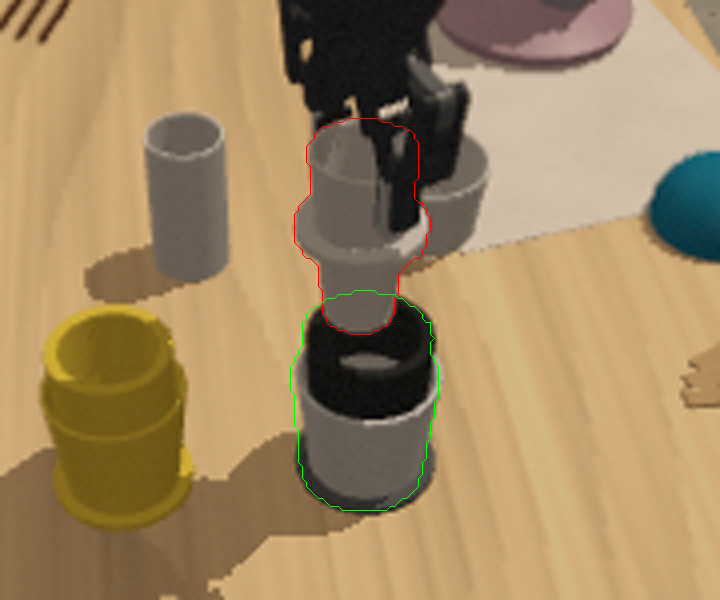

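The carried cup (crop 360,230) matches the red outline predicted from the TCP. Its foot (358,330) is just left of and behind the collar mouth (370,340). I will correct about 9 mm and then lower it.

>>> drive_tool --pt "0.5 -0.1 0 0 1" --pt "0.4 -0.15 0 0 1" --pt "0 0 0.5 0 1" --pt "0 0 1.0 0 1" --pt "0 0 0 0 1" --pt "0 0 0 0 1"

```text
t: 7.95
eef_pos: [0.5719, -0.0092, 0.1966]
tool_rot: [-0.0, 0.978, 0.206, -0.001]
contact_force: [0.4, 0.8, 0.3]
gripper_width: 0.668
grasp_force: 37.5
```

Run:
```python
from h import *
I=imaging.read_camera("side"); J=imaging.read_camera("top")
o=readout.get_obs(); print(o["eef_pos"])
x,y,z=o["eef_pos"]
O=[]
for n,im,(u,v),w in(("side",I,(280,190),75),("top",J,(265,155),40)):
    s=[u-w,v-w]; k=400/(2*w)
    B=cv2.resize(im[v-w:v+w,u-w:u+w,::-1].copy(),(400,400),interpolation=2)
    for P,kk in((sil(n,CUP,x,y,z-.0735),(0,0,255)),(sil(n,HOLD[2:],.5715,-.011),(0,255,0))):
        c,_=cv2.findContours(P.astype(np.uint8),0,2)
        cv2.drawContours(B,[((q-s)*k+k/2).astype(np.int32) for q in c],-1,kk,1)
    O.append(B)
cv2.imwrite("pics/s4.png",np.hstack(O))
```

```text
[ 0.57246925 -0.00913021  0.19728901]
```

View pics/s4.png

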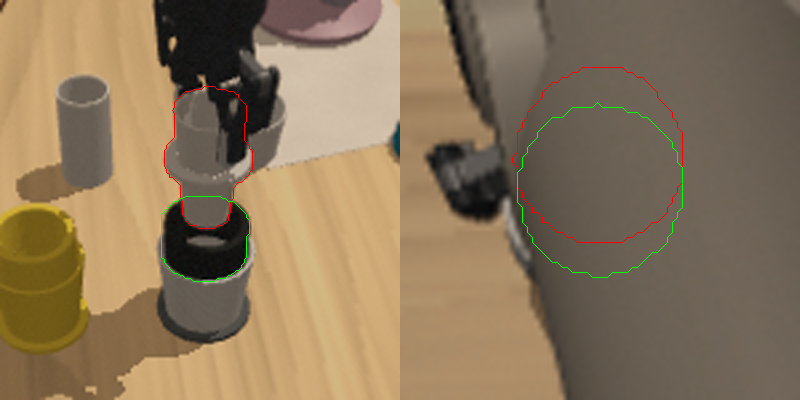

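The side view shows the cup (207,160) centred over the collar (206,235), and the arm hides it in the top view. I lower it in stages and watch the force.

>>> drive_tool --pt "-0.1 0.15 0 0 1" --pt "0 0 0.6 0 1" --pt "0 0 0.7 0 1" --pt "0 0 0.7 0 1" --pt "0 0 0.7 0 1" --pt "0 0 0 0 1" --pt "0 0 0 0 1"

```text
t: 8.75
eef_pos: [0.572, -0.0108, 0.17]
tool_rot: [-0.0, 0.978, 0.206, -0.0]
contact_force: [0.9, -0.4, -1.3]
gripper_width: 0.667
grasp_force: 37.5
```

>>> drive_tool --pt "0 0 0.7 0 1" --pt "0 0 0.7 0 1" --pt "0 0 0.6 0 1" --pt "0 0 0 0 1" --pt "0 0 0 0 1"

```text
t: 9.25
eef_pos: [0.572, -0.0108, 0.15]
tool_rot: [-0.0, 0.978, 0.206, -0.0]
contact_force: [-0.1, 0.3, -0.8]
gripper_width: 0.668
grasp_force: 37.5
```

>>> drive_tool --pt "0 0 0.6 0 1" --pt "0 0 0.6 0 1" --pt "0 0 0.4 0 1" --pt "0 0 0 0 1" --pt "0 0 0 0 1"

```text
t: 9.75
eef_pos: [0.5721, -0.0108, 0.1342]
tool_rot: [-0.0, 0.978, 0.206, -0.0]
contact_force: [0.4, -0.3, -0.8]
gripper_width: 0.665
grasp_force: 37.5
```

>>> drive_tool --pt "0 0 0.15 0 1" --pt "0 0 0.15 0 1" --pt "0 0 0 0 1"

```text
t: 10.05
eef_pos: [0.5721, -0.0109, 0.1312]
tool_rot: [0.0, 0.978, 0.206, -0.0]
contact_force: [-0.0, -0.2, -0.7]
gripper_width: 0.666
grasp_force: 37.5
```

>>> drive_tool --pt "0 0 0.15 0 1" --pt "0 0 0.15 0 1" --pt "0 0 0 0 1"

```text
t: 10.35
eef_pos: [0.5723, -0.0109, 0.1285]
tool_rot: [0.0, 0.978, 0.206, 0.0]
contact_force: [-0.4, -0.7, 1.5]
gripper_width: 0.663
grasp_force: 37.6
```

>>> drive_tool --pt "0 0 0.15 0 1" --pt "0 0 0.15 0 1" --pt "0 0 0 0 1"

```text
t: 10.65
eef_pos: [0.5723, -0.0109, 0.1253]
tool_rot: [0.0, 0.978, 0.206, 0.0]
contact_force: [-0.5, -0.7, 3.3]
gripper_width: 0.66
grasp_force: 37.7
```

Contact came at TCP z of about 0.129, with roughly the expected 5 N of friction. I press on to about 0.1135, which is a sink of about 16 mm.

>>> drive_tool --pt "0 0 0.2 0 1" --pt "0 0 0.2 0 1" --pt "0 0 0.2 0 1" --pt "0 0 0.2 0 1" --pt "0 0 0.2 0 1" --pt "0 0 0.1 0 1" --pt "0 0 0 0 1" --pt "0 0 0 0 1"

```text
t: 11.45
eef_pos: [0.5721, -0.0109, 0.114]
tool_rot: [-0.0, 0.978, 0.206, -0.0]
contact_force: [0.5, -0.8, 1.2]
gripper_width: 0.668
grasp_force: 37.6
```

Run:
```python
from h import *
I=imaging.read_camera("side"); o=readout.get_obs(); x,y,z=o["eef_pos"]; print(z,o["contact_force"])
u,v,w=282,200,60; k=10; s=[u-w/1,v-50]
B=cv2.resize(I[v-50:v+50,u-60:u+60,::-1].copy(),(720,600),interpolation=2); k=6
for P,kk in((sil("side",CUP[2:4],x,y,z-.0735),(0,0,255)),(sil("side",[(0,.038),(.08,.044)],.5725,-.0115),(0,255,0))):
    c,_=cv2.findContours(P.astype(np.uint8),0,2); cv2.drawContours(B,[((q-[u-60,v-50])*k+k/2).astype(np.int32) for q in c],-1,kk,1)
cv2.imwrite("pics/s5.png",B)
```

```text
0.11403229622452281 [1.66578833 0.0198025  2.61400064]
```

View pics/s5.png

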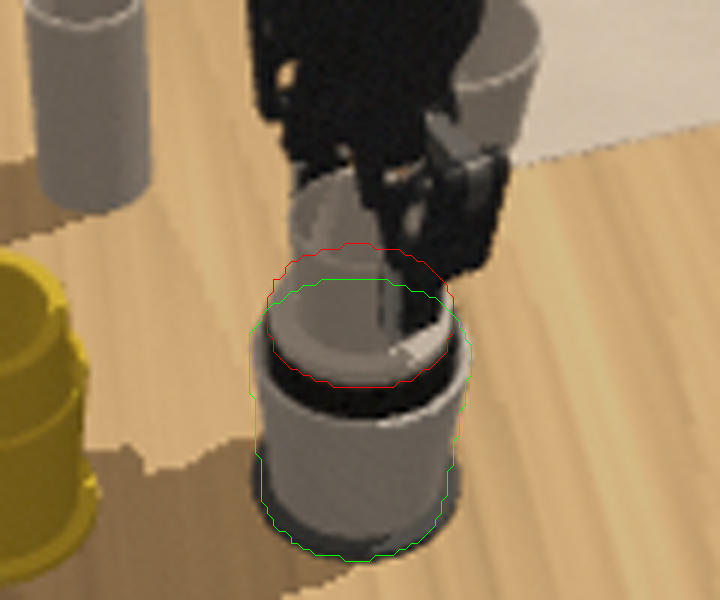

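The band (crop 360,375) sits evenly on the collar, with a black strip of collar still showing above the rim (360,405), matching the prediction at about half height. I release and retreat.

>>> drive_tool --pt "0 0 0 0 0.0" --pt "0 0 0 0 -0.5" --pt "0 0 0 0 -1" --pt "0 0 0 0 -1" --pt "0 0 0 0 -1" --pt "0 0 0 0 -1"

```text
t: 12.1
eef_pos: [0.5721, -0.0108, 0.1143]
tool_rot: [-0.0, 0.978, 0.206, -0.0]
contact_force: [-0.0, 0.1, 0.3]
gripper_width: 0.999
grasp_force: 0.0
```

>>> drive_tool --pt "0 0 -0.5 0 -1" --pt "0 0 -1.5 0 -1" --pt "0 0 -2 0 -1" --pt "0 0 -2.5 0 -1" --pt "0 0 -2.5 0 -1" --pt "0 0 -2.5 0 -1" --pt "0 0 -1.5 0 -1" --pt "0 0 0 0 -1"

```text
t: 12.9
eef_pos: [0.5738, -0.0106, 0.2481]
tool_rot: [0.001, 0.978, 0.206, 0.003]
contact_force: [-0.3, 0.3, 0.4]
gripper_width: 1.003
grasp_force: 0.0
```

>>> drive_tool --pt "-2 2 0 0 -1" --pt "-2 2 0 0 -1" --pt "-2 2 0 0 -1" --pt "-2 2 0 0 -1" --pt "-2 2 0 0 -1" --pt "-2 2 0 0 -1" --pt "-2 2 0 0 -1" --pt "0 0 0 0 -1"

```text
t: 13.7
eef_pos: [0.4982, -0.2, 0.2437]
tool_rot: [0.001, 0.979, 0.203, -0.001]
contact_force: [-0.6, -0.1, -0.1]
gripper_width: 1.004
grasp_force: 0.0
```

Run:
```python
from h import *
I=imaging.read_camera("side"); J=imaging.read_camera("top"); x,y,z=.5721,-.0109,.0400
O=[]
for n,im,(u,v),w in(("side",I,(282,200),50),("top",J,(265,155),40)):
    k=400/(2*w)
    B=cv2.resize(im[v-w:v+w,u-w:u+w,::-1].copy(),(400,400),interpolation=2)
    c,_=cv2.findContours(sil(n,CUP[2:],x,y,z).astype(np.uint8),0,2); cv2.drawContours(B,[((q-[u-w,v-w])*k+k/2).astype(np.int32) for q in c],-1,(0,0,255),1)
    O.append(B)
cv2.imwrite("pics/s6.png",np.hstack(O))
```

```text
(no output)
```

View pics/s6.png

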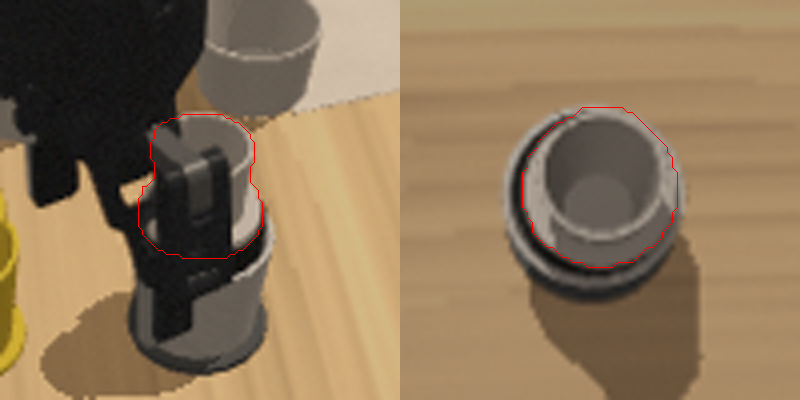

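In the top view the cup stands on the collar at (600,185), close to the predicted outline. The gripper partly blocks the side view, so I back off and check once more.

>>> drive_tool --pt "-2 2 0 0 -1" --pt "-2 2 0 0 -1" --pt "-2 2 0 0 -1" --pt "-2 2 0 0 -1" --pt "-2 2 0 0 -1" --pt "-2 2 0 0 -1" --pt "0 0 0 0 -1"

```text
t: 14.5
eef_pos: [0.4377, -0.3566, 0.244]
tool_rot: [0.0, 0.979, 0.204, -0.001]
contact_force: [0.3, -0.1, 0.3]
gripper_width: 1.001
grasp_force: 0.0
```

Run:
```python
from h import *
I=imaging.read_camera("side"); u,v,w=282,195,60
B=cv2.resize(I[v-w:v+w,u-w:u+w,::-1].copy(),(600,600),interpolation=2); k=5
for P,kk in((sil("side",CUP[2:],.5721,-.0109,.04),(0,0,255)),(sil("side",[(0,.038),(.08,.044)],.5725,-.0115),(0,255,0))):
    c,_=cv2.findContours(P.astype(np.uint8),0,2); cv2.drawContours(B,[((q-[u-w,v-w])*k+k/2).astype(np.int32) for q in c],-1,kk,1)
cv2.imwrite("pics/s7.png",B)
```

```text
(no output)
```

View pics/s7.png

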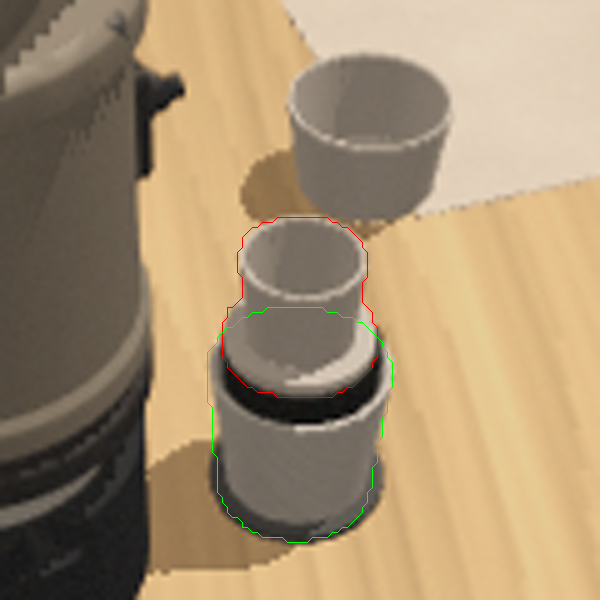

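The cup stands upright and free at (302,300) on the predicted outline, with about half the collar still above the rim. The holder has not moved.

```bash
python3 -c "
from station import hand_in; print(hand_in())"
```

```text
the job is handed in; nothing more can be done
None
```

The white banded cup is nested upright in the metal holder pot, with the collar pressed to about half its height (roughly 15 mm sunk), then released and handed in at about 14.5 s on the robot's clock; no verdict came back.

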